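# Level the saw's outfeed shelf with its jack foot and prove it under load

## Task

The hinged outfeed shelf beside the mitre saw has sunk at its free end: stand the yellow spirit level upright along the middle of the shelf, and turn the black star knob of its levelling foot until the bubble sits centred between the two black lines. Then press down on top of the level with light hand pressure, about 12 N, so that the foot is loaded, and finish while still pressing, with the bubble centred. Do not lay the level over, press hard or push the other things on the bench about.

Things in the scene. Friction and masses are not known exactly. Their poses are not given: they have to be found in the camera images.
- spirit_level: yellow spirit level, 300 mm long (y), 58 high (z), 20 thick (x -8 to +12 mm), 0.34 kg, on edge on the bench in front of the shelf; origin: middle of its underside. A green vial 38 mm long stands out to x = -13 mm at the middle of its -x face, 46 mm up, towards the robot: pinch across x beside the vial (y +-40 mm is good), clear of it. Its top is flat
- bubble (a joint): pale bubble in the vial, 12 mm long: m from the middle along the level's y. It drifts to the HIGHER end, 0.70 mm per mrad of slope, stops at +-12.5 mm and settles in 1 s. The black lines stand 8 mm either side of the middle, so it lies between them within +-2 mm. With the level's y along the shelf's y it is positive while the shelf's free end is low
- shelf_seat (a point): point on the shelf's top where the level's origin belongs, about 80 mm above the bench; z up from the shelf, y along it to its hinge, x across it, away from the robot. There is room for 30 mm either way along y and 20 mm across. At the start the free end (-y) is low by 12 to 18 mrad
- shelf: plywood shelf 434 x 80 x 18 mm (y, x, z), hinged at its +y end to a block on a baseboard that is fixed to the bench; origin on the hinge axis, 183 mm along +y from shelf_seat. The rubber foot gives a little: about 1 mrad of slope when the level is pressed in the middle with 12 N
- knob_grip (a point): axis of the black star knob (47 mm across its six lobes, 38 between), mid grip height, 125 mm above the bench, 215 mm from shelf_seat towards -y; its top 14 mm above, underside 17 mm below. It keeps its height, stays where left; the point turns with it. CLOCKWISE from above raises the free end, 6.4 mrad per rad: 2.0 to 2.9 rad needed, friction 0.1 N m
- glue_bottle: white and blue glue bottle with an orange nozzle, 200 mm high, at the back; bystander, leave it alone; origin at the middle of its underside
- spray_can: orange and grey spray can, 185 mm high, at the back; bystander, leave it alone; origin at the middle of its underside
- battery: green and black tool battery, 63x75x60 mm, at the right front; bystander, leave it alone; origin at the middle of its underside
- masking_tape: roll of masking tape, 96 mm across, at the left; bystander, leave it alone; origin at the middle of its underside
- tape_measure: yellow tape measure, 38x80x64 mm, at the left by the saw; bystander, leave it alone; origin at the middle of its underside

How it is judged:
By the outcome, as a careful person would: the job done as asked, in the order asked, and still so for the second after the job is handed in, while the arm keeps its last pose, push and grip.
It also fails if it takes over 72 s, if anything falls off the work surface, if the arm or the gripper's body presses on something with over 40 N, if the wrist force passes 120 N, or if a joint passes its speed limit or range.

## Robot

A 6-joint arm with a two-finger parallel gripper is mounted at the origin on a cart in front of the work surface, level with it; the furniture and walls round the work are solid. World frame = base frame: x ahead of the robot, y to its left, z up, the work surface at z = 0. Lengths are in m, angles in rad, forces in N, time in s.
With the tool pointing down it reaches from about 0.325 to 0.9 m from the base axis. Payload 3.5 kg.
Tool frame: the origin (TCP) lies midway between the tips of the shut fingers; the grasp point (between the pads) lies 19 mm behind it (robot.grip_depth is the distance from the TCP to the grasp point, in m); z points along the fingers, y is the line along which they close (so a half turn about z gives the same grasp; the last joint's range is limited). The gripper opens to 85 mm and grips with 20 to 120 N. Pads are 22 mm wide; open, the fingers measure 114 mm over their backs; the gripper's body (76 mm by 85 mm) begins 54 mm behind the grasp point. The pads swing forward as they close: fully open they stand 13 mm farther back than shut.
Start: joints at [-1.404, 0.276, -0.026, 1.268, 0, 1.467], TCP at [0.167, -0.602, 0.231] pointing down, gripper open.
Joint ranges: [-3.12, 3.12], [-0.85, 1.88], [-1.08, 1.24], [-1.95, 2.15], [-1.57, 1.53], [-3.14, 3.14]. Speed limits (rad/s): [2.57, 2.57, 3.14, 3.14, 3.14, 3.14].

## Interface

Orientations are given as a rotation vector (axis times angle).
In Python, from station import robot, solver, get_image gives the robot as it stands. Calls block until the motion is done:
- robot.move_to(position, orientation): joint-space move of the TCP to a pose.
- robot.move_l(position, rot=None, vel=0.15, contact_N=None): straight line of the TCP; rot=None keeps the orientation; vel is the mean speed in m/s. With contact_N (N) it stops when the force on the tool has changed by that much, and returns True; else False.
- robot.movej(angles): joint-space move.
- robot.grip(opening, f_grip=None): opening from 0.0 (shut) to 1.0 (fully open); f_grip is the grip in N (None keeps the last); returns when the fingers have stopped.
- robot.sleep(seconds).
- solver.ik(position, orientation): joint angles nearest the present ones, or None.
- robot.observe(): the state.
- get_image(name): name is "side" or "top" or "wrist"; returns a dict with "color" (384x512x3 uint8, red, green, blue), "intrinsics" (3x3 intrinsics, pixels), "dist_coeffs" ([k1, k2, p1, p2, k3] as OpenCV has them; the pictures are not rectified), "rvec" (rotation vector, rad) and "tvec" (3), from world to camera coordinates, as OpenCV has them. Camera axes: x right, y down, z forward; pixel columns grow to the right and rows downward; lengths in m; the calibration is good to about 2 mm. A picture is of the moment at which its call begins. There is no depth.
A pose or a line that the arm cannot do raises robot.Unreachable and nothing moves.
- robot.hand_in(): hands the job in; it is judged then, once.
The state is a dict: "t": time; "joints": joint angles; "joint_velocities": joint speeds; "joint_torque": joint torques, N m; "ee_pos": TCP position; "orientation": TCP orientation; "contact_force": force on the tool from outside, world axes, zero at the start; "torque": the same for the moment, N m; "gripper_width": opening from 0.0 (shut) to 1.0 (fully open); "grip_force": force on a finger pad.
Only numpy, scipy, OpenCV 4.12 (cv2) and the standard library are available. Lean on these libraries where they do the work, as an engineer would, in place of code of your own. Each camera call takes 0.05 s, during which the arm holds its last target. There are 200 camera calls.

## Working session

There is one attempt and no reset: what is moved stays moved. The work goes in short steps, each a Python script; the robot and the scene stay as the last script left them, time stands still between calls to the robot, and variables do not carry over. Pictures are saved under pics/ and viewed, at most 10 in all, crops included, and the job is handed in when it is done.

```bash
ls; mkdir -p pics
cat > h.py <<'E'
import numpy as np, cv2
from station import robot, solver, get_image
from scipy.spatial.transform import Rotation as R
def cam(d):
    Rm=cv2.Rodrigues(np.array(d["rvec"],float))[0]; t=np.array(d["tvec"],float).ravel()
    return Rm,t
def ray(d,px):
    p=cv2.undistortPoints(np.array(px,float).reshape(-1,1,2),np.array(d["intrinsics"],float),np.array(d["dist_coeffs"],float)).reshape(-1,2)
    Rm,t=cam(d); v=np.c_[p,np.ones(len(p))]@Rm
    return -Rm.T@t, v
def onz(d,px,z):
    c,v=ray(d,px); return c+v*((z-c[2])/v[:,2])[:,None]
def proj(d,P):
    return cv2.projectPoints(np.array(P,float).reshape(-1,1,3),np.array(d["rvec"],float),np.array(d["tvec"],float),np.array(d["intrinsics"],float),np.array(d["dist_coeffs"],float))[0].reshape(-1,2)
def tri(ds,pxs):
    A=np.zeros((3,3));b=np.zeros(3)
    for d,p in zip(ds,pxs):
        c,v=ray(d,[p]);v=v[0]/np.linalg.norm(v[0]);M=np.eye(3)-np.outer(v,v);A+=M;b+=M@c
    return np.linalg.solve(A,b)
def save(d,n): cv2.imwrite(f"pics/{n}.png",d["color"][:,:,::-1])
E
python3 - <<'E'
from h import *
import pickle
D={n:get_image(n) for n in("side","top","wrist")}
pickle.dump(D,open("d0.pkl","wb"))
im=np.hstack([D[n]["color"] for n in("side","top")])
for n in("side","top"):
    save(D[n],n+"0"); print(n,ray(D[n],[[256,192]]),D[n]["intrinsics"][0][0])
o=robot.observe();print(o["t"],o["orientation"],o["contact_force"])
E
```

```text
pics
side (array([0.49412719, 1.13210105, 0.93518502]), array([[ 0.07270362, -0.79853909, -0.59757445]])) 467.80239294318324
top (array([0.48902564, 0.03494748, 1.44437478]), array([[ 0.08163603, -0.00531732, -0.99666335]])) 378.5264099280084
0.15 [-3.11128512e+00 -4.22241767e-01  7.28346150e-05] [ 1.08424229 -0.35377858 -0.02008536]
```

View pics/top0.png

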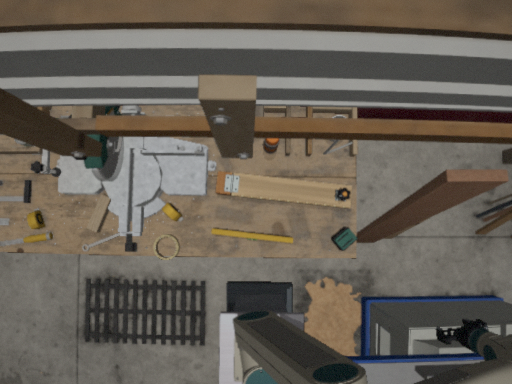

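View pics/side0.png

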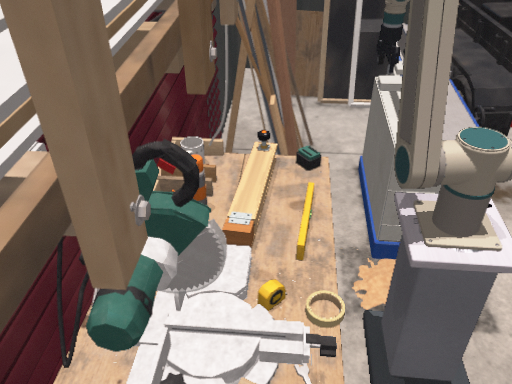

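The top view shows the shelf running from its hinge (228,183) to the black knob (343,194). The level lies at (213,232)-(293,240), the battery is at (344,238) and the tape roll at (166,246). The side view shows the same layout: knob (264,134), level (301,255)-(312,185).

Run:
```python
from h import *
import pickle
D=pickle.load(open("d0.pkl","rb"))
t=D["top"];s=D["side"]
def mask(d,lo,hi,roi):
    hsv=cv2.cvtColor(d["color"],cv2.COLOR_RGB2HSV);m=cv2.inRange(hsv,lo,hi);k=np.zeros_like(m);x0,y0,x1,y1=roi;k[y0:y1,x0:x1]=m[y0:y1,x0:x1]
    n,l,st,c=cv2.connectedComponentsWithStats(k);i=1+np.argmax(st[1:,4]);return (l==i).astype(np.uint8),st[i],c[i]
# level
m,st,c=mask(t,(20,190,100),(32,255,255),(195,220,310,250));print("level top",st,c)
ys,xs=np.nonzero(m);P=onz(t,np.c_[xs,ys],0.058)
r=cv2.minAreaRect(P[:,:2].astype(np.float32)*1000);print(r,cv2.boxPoints(r))
vx=cv2.fitLine(P[:,:2].astype(np.float32),cv2.DIST_L2,0,.01,.01).ravel();print("lvl line",vx)
# knob
for d,roi,n in((t,(330,180,356,206),"t"),(s,(252,122,276,150),"s")):
    m,st,c=mask(d,(0,0,0),(180,255,60),roi);print("knob",n,st,c)
    if n=="t": ct=c; print(onz(t,[c],.139))
    else: print("tri",tri([t,s],[ct,c]))
# shelf wood
hsv=cv2.cvtColor(t["color"],cv2.COLOR_RGB2HSV)
print(hsv[185,290],hsv[215,290],hsv[200,300],hsv[184,224],hsv[175,290])
cv2.imwrite("pics/crop.png",np.vstack([cv2.resize(t["color"][150:260,200:370,::-1],(780,505),interpolation=cv2.INTER_CUBIC)]))
```

```text
Traceback (most recent call last):
ValueError: attempt to get argmax of an empty sequence
```

```bash
cat > m.py <<'E'
from h import *
import pickle
D=pickle.load(open("d0.pkl","rb"))
t=D["top"];s=D["side"]
def mask(d,lo,hi,roi):
    hsv=cv2.cvtColor(d["color"],cv2.COLOR_RGB2HSV);m=cv2.inRange(hsv,lo,hi);k=np.zeros_like(m);x0,y0,x1,y1=roi;k[y0:y1,x0:x1]=m[y0:y1,x0:x1]
    n,l,st,c=cv2.connectedComponentsWithStats(k);i=1+np.argmax(st[1:,4]);return (l==i).astype(np.uint8),st[i],c[i]
hsv=cv2.cvtColor(t["color"],cv2.COLOR_RGB2HSV)
for a in((235,250),(236,253),(237,260),(185,290),(215,290),(200,300),(184,224),(175,290),(194,343),(184,217)): print(a,hsv[a],end=";")
cv2.imwrite("pics/crop.png",cv2.resize(t["color"][150:260,200:370,::-1],(780,505),interpolation=cv2.INTER_CUBIC))
m,st,c=mask(t,(20,160,60),(32,255,255),(195,220,310,250));print("level top",st,c)
ys,xs=np.nonzero(m);P=onz(t,np.c_[xs,ys],0.058)
r=cv2.minAreaRect(P[:,:2].astype(np.float32)*1000);print(r,cv2.boxPoints(r))
vx=cv2.fitLine(P[:,:2].astype(np.float32),cv2.DIST_L2,0,.01,.01).ravel();print("lvl line",vx)
for d,roi,n in((t,(330,180,356,206),"t"),(s,(252,122,276,150),"s")):
    m,st,c=mask(d,(0,0,0),(180,255,70),roi);print("knob",n,st,c)
    if n=="t": ct=c; print(onz(t,[c],.139))
    else: print("tri",tri([t,s],[ct,c]))
E
python3 m.py
```

```text
(235, 250) [ 22 168 167];(236, 253) [ 22 175 166];(237, 260) [ 22 168 167];(185, 290) [ 18  86 152];(215, 290) [ 16  72 124];(200, 300) [ 19  83 156];(184, 224) [ 15  83 148];(175, 290) [ 17  78 117];(194, 343) [ 17 161 157];(184, 217) [ 15 139 141];level top [212 229  81  13 376] [252.1462766  235.11702128]
((444.9645690917969, 40.244903564453125), (294.2541809082031, 18.86903953552246), 84.29572296142578) [[ 420.95322  -105.215904]
 [ 439.7288   -107.09138 ]
 [ 468.97592   185.70572 ]
 [ 450.20035   187.58118 ]]
lvl line [0.10111102 0.99487513 0.44462755 0.03968122]
knob t [336 188  14  13  91] [342.14285714 193.87912088]
[[ 0.59324707 -0.27189073  0.139     ]]
knob s [258 131  12  11  87] [263.33333333 135.98850575]
tri [ 0.59514024 -0.27527798  0.12454799]
```

View pics/crop.png

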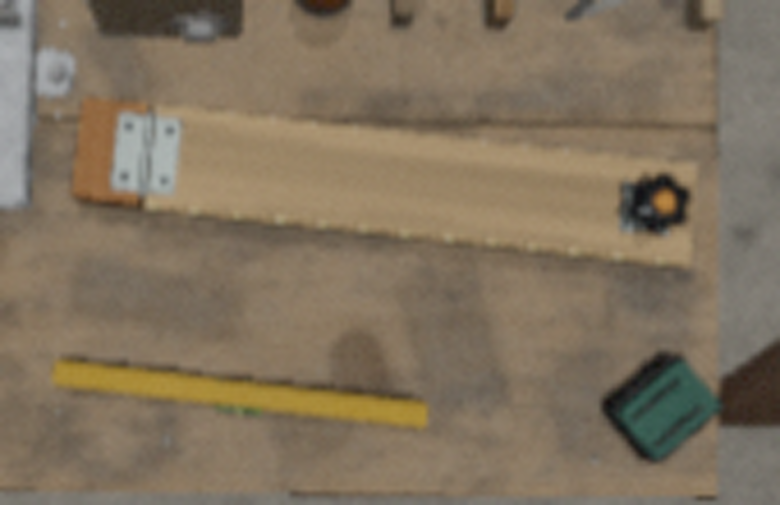

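The crop shows the shelf corners at (150,107), (143,210), (696,162) and (690,268), with the knob's orange cap at (665,202). The level's green vial is on its robot side at (240,410), so it is already the right way round.

```bash
cat > m2.py <<'E'
from h import *
import pickle
D=pickle.load(open("d0.pkl","rb"))
t=D["top"];s=D["side"];w=D["wrist"]
f=lambda c:[200+(c[0]+.5)*170/780-.5,150+(c[1]+.5)*110/505-.5]
P=[onz(t,[f(c)],z)[0] for c,z in (((150,107),.083),((143,210),.083),((696,162),.077),((690,268),.077))]
P=np.array(P);print("shelf",P.round(4).tolist())
h=(P[0]+P[1])/2;e=(P[2]+P[3])/2;print(h,e,np.linalg.norm(h-e),"widths",np.linalg.norm(P[0]-P[1]),np.linalg.norm(P[2]-P[3]))
u=(h-e)[:2]/np.linalg.norm((h-e)[:2]);print("u",u)
k=onz(t,[f((664,203))],.139)[0];print("knob",k)
print("seat from knob",k[:2]+.215*u,"from hinge",h[:2]-.183*u)
print("green vial px",f((240,411)),onz(t,[f((240,411))],.046))
print("post",tri([t,s],[(243.6,156.5),(212,50)]),tri([t,s],[(219,119),(212,50)]),tri([t,s],[(219,119),(140,207)]),tri([t,s],[(243.6,156.5),(140,207)]))
Rm,tv=cam(w);o=robot.observe();T=R.from_rotvec(o["orientation"]).as_matrix();c=-Rm.T@tv
print("cam in tool",T.T@(c-np.array(o["ee_pos"])),"axes",(T.T@Rm.T).round(3).tolist(),w["intrinsics"][0][0])
print("tool axes",T.round(3).tolist())
yaw=-np.arctan2(u[0],u[1])
for n,p,yw in(("lev",[.443+.04*.101,.04+.04*.995,.023],-.101),("seat",[.62,-.06,.11],yaw),("knob",[k[0],k[1],.106],yaw)):
  for a in(0,np.pi):
    # tool z down, tool y along level x
    y=np.array([np.cos(yw+a),np.sin(yw+a),0]);z=np.array([0,0,-1.]);M=np.c_[np.cross(y,z),y,z]
    q=solver.ik(p,R.from_matrix(M).as_rotvec());print(n,a,None if q is None else np.round(q,2))
E
python3 m2.py
```

```text
shelf [[0.6688, 0.1144, 0.083], [0.5873, 0.1185, 0.083], [0.6316, -0.3205, 0.077], [0.5471, -0.3151, 0.077]]
[0.62803056 0.11643505 0.083     ] [ 0.58932512 -0.3178235   0.077     ] 0.43602132948433037 widths 0.08165876365408176 0.08468823476316295
u [0.08877799 0.99605144]
knob [ 0.59352801 -0.27957811  0.139     ]
seat from knob [ 0.61261528 -0.06542705] from hinge [ 0.61178418 -0.06584236]
green vial px [251.91666666666666, 239.13366336633663] [[0.42956526 0.04036967 0.046     ]]
post [0.67096012 0.06382782 0.54109051] [0.7071054  0.11720978 0.56962928] [0.875906   0.16601336 0.13868779] [0.82389401 0.0994744  0.09059741]
cam in tool [ 0.0777068  -0.0002312  -0.14170301] axes [[-0.001, -0.953, -0.304], [1.0, -0.001, -0.001], [0.001, -0.304, 0.953]] 304.63202045368405
tool axes [[0.964, 0.267, -0.0], [0.267, -0.964, 0.002], [0.0, -0.002, -1.0]]
lev 0 [ 0.03  0.2  -0.63  0.74  0.    1.71]
lev 3.141592653589793 [ 0.03  0.2  -0.63  0.74  0.   -1.44]
seat 0 [-0.2   0.36 -0.18  1.03 -0.    1.46]
seat 3.141592653589793 [-0.2   0.36 -0.18  1.03  0.   -1.68]
knob 0 [-0.54  0.41 -0.11  1.05  0.    1.12]
knob 3.141592653589793 [-0.54  0.41 -0.11  1.05  0.   -2.02]
```

Two independent routes put the seat within 1 mm of each other, at (0.612,-0.066). The shelf length (436 mm) and width (82 mm) match the given sizes. Next I check the leaning plank's clearance, then retract, swing and go above the level.

```bash
cat >> h.py <<'E'
def down(yaw,tilt=0):
    "tool z down, tool y along level x at given yaw; tilt about level x raises +y end"
    y=np.array([np.cos(yaw),np.sin(yaw),0]);z=np.array([0,0,-1.]);M=np.c_[np.cross(y,z),y,z]
    return (R.from_rotvec(tilt*np.array([np.cos(yaw),np.sin(yaw),0]))*R.from_matrix(M)).as_rotvec()
YS=-0.0889; U=np.array([.0888,.996]); SEAT=np.array([.6122,-.0656]); KN=np.array([.5935,-.2796])
def st(m=""):
    o=robot.observe();print(m,"t%.2f"%o["t"],"p",np.round(o["ee_pos"],4),"F",np.round(o["contact_force"],2),"w%.3f g%.1f"%(o["gripper_width"],o["grip_force"]));return o
E
python3 - <<'E'
from h import *
import pickle
D=pickle.load(open("d0.pkl","rb"));t=D["top"];s=D["side"]
for px in((360,238),(400,206),(440,175)):
  for z in(0,.2,.4,.6,.8): 
    p=onz(t,[px],z);print(px,p.round(2)[0],proj(s,p).round(0)[0],end=" | ")
  print()
a=np.array([.167,-.602]);q=a/np.linalg.norm(a)
rot=robot.observe()["orientation"]
robot.move_l([*(q*.37),.30],vel=.3)
st()
p=[.441,.0004]
robot.move_to([p[0],p[1],.20],down(-.101));st()
save(get_image("wrist"),"w1")
E
```

```text
(360, 238) [ 0.44 -0.37  0.  ] [308. 154.] | (360, 238) [ 0.44 -0.32  0.2 ] [309. 112.] | (360, 238) [ 0.45 -0.26  0.4 ] [311.  61.] | (360, 238) [ 0.46 -0.2   0.6 ] [314.  -5.] | (360, 238) [ 0.47 -0.15  0.8 ] [318. -92.] | 
(400, 206) [ 0.56 -0.53  0.  ] [277. 131.] | (400, 206) [ 0.55 -0.45  0.2 ] [280.  94.] | (400, 206) [ 0.54 -0.37  0.4 ] [283.  47.] | (400, 206) [ 0.53 -0.3   0.6 ] [288. -14.] | (400, 206) [ 0.52 -0.22  0.8 ] [294. -96.] | 
(440, 175) [ 0.68 -0.7   0.  ] [250. 112.] | (440, 175) [ 0.66 -0.6   0.2 ] [254.  77.] | (440, 175) [ 0.63 -0.49  0.4 ] [259.  34.] | (440, 175) [ 0.6  -0.39  0.6 ] [265. -22.] | (440, 175) [ 0.58 -0.29  0.8 ] [273. -99.] | 
 t1.18 p [ 0.099  -0.3573  0.2999] F [0.3  0.06 0.22] w0.998 g0.0
 t3.02 p [ 4.412e-01 -3.000e-04  2.001e-01] F [-0.57 -0.48  0.55] w1.000 g0.0
```

View pics/w1.png

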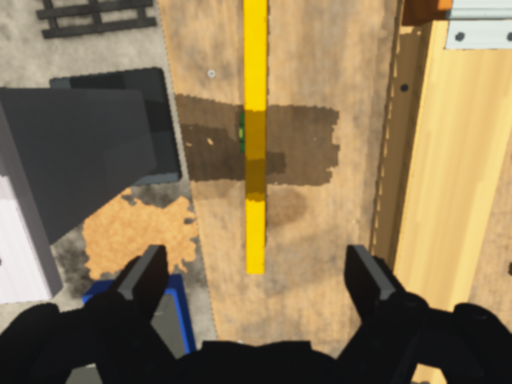

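The wrist view shows the level at column 256, midway between the fingers (150 and 362). The vial is at (241,133) on the robot side. I check the vial ray, then grasp.

Run:
```python
from h import *
d=get_image("wrist");print("vial",onz(d,[(241,133)],.046),"end",onz(d,[(256,273)],.058),"mid",onz(d,[(256,133)],.058))
p=[.4415,.0]
robot.move_l([*p,.023],rot=down(-.101),vel=.12);st("down")
robot.grip(0.0,70);st("grip")
robot.move_l([*p,.17],vel=.15);o=st("up")
# level rel.: origin 40mm along +level y; mid of thickness under tcp
x=np.array([U[1],-U[0]])
tgt=SEAT-.04*U+.002*x
robot.move_l([*tgt,.17],rot=down(YS,.015),vel=.2);st("over")
save(get_image("wrist"),"w2")
```

```text
vial [[0.43078044 0.04111025 0.046     ]] end [[ 0.42990906 -0.1070019   0.058     ]] mid [[0.44531263 0.04113516 0.058     ]]
down t4.74 p [ 4.422e-01 -1.000e-04  2.360e-02] F [ 0.27 -0.39  0.44] w0.997 g0.0
grip t5.36 p [ 0.4416 -0.      0.0232] F [-0.28 -0.53  2.72] w0.223 g69.2
up t6.49 p [4.404e-01 1.000e-04 1.688e-01] F [-0.63 -0.34 -2.92] w0.224 g68.3
over t7.64 p [ 0.6095 -0.1051  0.1695] F [-0.61 -0.05 -3.04] w0.224 g68.4
```

View pics/w2.png

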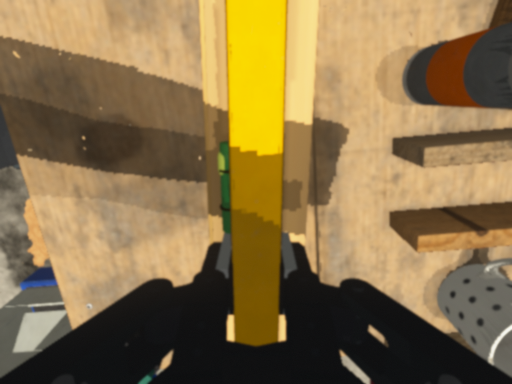

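The level is held straight (columns 228-285) and centred over the shelf (columns 202-318), clear of the vial. I set it down, then look at the bubble from the robot side.

Run:
```python
from h import *
x=np.array([U[1],-U[0]])
t0=SEAT-.04*U+.002*x
robot.move_l([*t0,.112],vel=.12)
print(robot.move_l([*t0,.095],vel=.02,contact_N=4));st("touch")
robot.grip(0.5);st("rel")
robot.move_l([*t0,.19],vel=.2)
robot.grip(0.0)
P=SEAT+.002*x
robot.move_to([*P,.160],down(YS+np.pi/2));st("look")
robot.sleep(.3)
save(get_image("wrist"),"w3")
```

```text
True
touch t8.93 p [ 0.6107 -0.1056  0.1003] F [0.37 0.56 5.49] w0.221 g69.4
rel t9.28 p [ 0.6086 -0.1051  0.0981] F [0.17 0.26 0.14] w0.500 g0.0
look t11.72 p [ 0.6143 -0.0659  0.1602] F [ 0.01 -0.49 -0.55] w0.001 g0.0
```

View pics/w3.png

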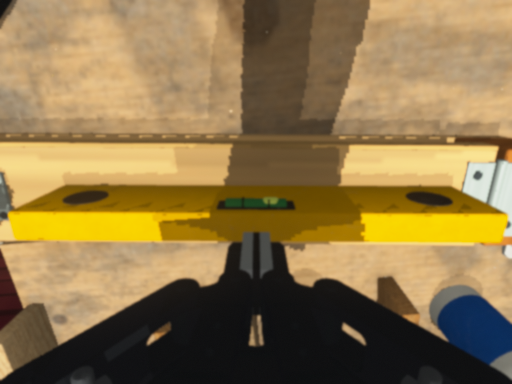

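The level stands upright on the middle of the shelf. The vial spans columns 219-293 in row 203, with the pale bubble at about column 271, on the hinge side (image right). I measure it by its column profile.

```bash
cat >> h.py <<'E'
def bubble(d,verbose=True):
    "bubble offset (m) along level y from vial lines; uses green mask for the vial"
    hsv=cv2.cvtColor(d["color"],cv2.COLOR_RGB2HSV)
    m=cv2.inRange(hsv,(36,60,25),(85,255,255)); m[:120]=0;m[280:]=0
    m=cv2.morphologyEx(m,cv2.MORPH_CLOSE,np.ones((3,9)))
    n,l,s,c=cv2.connectedComponentsWithStats(m);i=1+np.argmax(s[1:,4]);x0,y0,w,h=s[i][:4]
    prof=d["color"][y0:y0+h,x0-2:x0+w+2].astype(float).sum(2)
    if verbose: print("vial box",x0,y0,w,h,"green",[int(v) for v in prof.mean(0)])
    return x0,y0,w,h
E
python3 - <<'E'
from h import *
d=get_image("wrist");b=bubble(d)
c=d["color"][190:220,205:305,::-1];cv2.imwrite("pics/b1.png",cv2.resize(c,(800,240),interpolation=cv2.INTER_NEAREST))
P=onz(d,[(b[0],b[1]+b[3]/2),(b[0]+b[2],b[1]+b[3]/2)],.126);print(P,np.linalg.norm(P[0]-P[1]))
E
```

```text
vial box 224 199 64 9 green [100, 102, 108, 119, 127, 129, 129, 128, 129, 129, 128, 128, 127, 127, 128, 127, 127, 125, 119, 105, 88, 93, 109, 120, 123, 123, 124, 123, 123, 122, 122, 122, 123, 123, 122, 121, 121, 121, 122, 126, 138, 162, 189, 210, 215, 194, 162, 166, 200, 224, 231, 231, 228, 220, 200, 171, 144, 128, 121, 119, 120, 120, 120, 117, 108, 97, 90, 88]
[[ 0.60002979 -0.08412018  0.126     ]
 [ 0.60358828 -0.0448993   0.126     ]] 0.039381986113639175
```

View pics/b1.png

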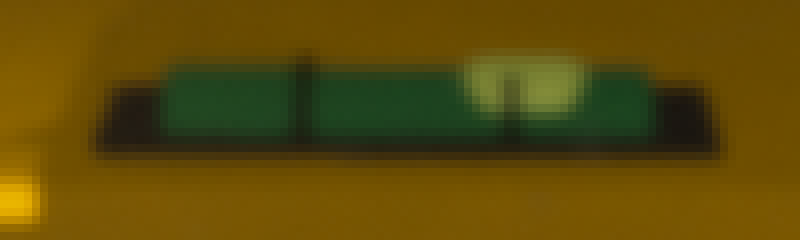

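The crop puts the black lines at columns 243 and 269 and the bubble centre at 270.8, an offset of about 9.1 mm or 13 mrad. That needs about 2.05 rad, or 2.2 rad counting the press. Next I look at the knob's lobes.

Run:
```python
from h import *
x=np.array([U[1],-U[0]])
robot.grip(0.75)
robot.move_to([*(KN+.055*x),.21],down(YS+np.pi/2));st()
d=get_image("wrist")
hsv=cv2.cvtColor(d["color"],cv2.COLOR_RGB2HSV)
# centre from orange cap
pr=proj(d,[[*KN,.139]])[0];print("expected px",pr)
m=cv2.inRange(hsv,(5,120,60),(25,255,255));u,v=pr.astype(int);mm=np.zeros_like(m);mm[v-14:v+15,u-14:u+15]=m[v-14:v+15,u-14:u+15]
ys,xs=np.nonzero(mm);c=np.array([xs.mean(),ys.mean()]) if len(xs) else pr;K=onz(d,[c],.139)[0];print("cap",len(xs),c,K)
g=cv2.cvtColor(d["color"],cv2.COLOR_RGB2GRAY).astype(np.float32)
for r in(.020,.0215,.023):
    a=np.radians(np.arange(0,360,10));px=proj(d,np.c_[K[0]+r*np.cos(a),K[1]+r*np.sin(a),np.full(36,.139)])
    print(r,[int(g[int(round(q[1])),int(round(q[0]))]) for q in px])
u,v=c.astype(int);cr=d["color"][v-50:v+50,u-70:u+70,::-1];cv2.imwrite("pics/k1.png",cv2.resize(cr,(770,550),interpolation=cv2.INTER_CUBIC))
```

```text
t13.65 p [ 0.6478 -0.2832  0.2094] F [0.13 0.09 0.2 ] w0.750 g0.0
expected px [253.56484367 127.9603179 ]
cap 502 [253.4561753  129.82868526] [ 0.59475784 -0.27979081  0.139     ]
0.02 [28, 80, 92, 89, 33, 24, 26, 51, 79, 78, 30, 77, 30, 37, 96, 224, 54, 61, 61, 166, 209, 59, 62, 58, 53, 169, 182, 138, 53, 49, 49, 180, 195, 178, 55, 31]
0.0215 [54, 89, 91, 92, 80, 48, 36, 75, 79, 84, 63, 30, 34, 80, 108, 227, 107, 57, 70, 197, 215, 114, 63, 59, 84, 183, 182, 174, 81, 55, 152, 195, 194, 193, 77, 39]
0.023 [87, 91, 90, 91, 93, 81, 75, 78, 79, 83, 82, 60, 66, 88, 196, 189, 177, 103, 176, 198, 200, 210, 171, 140, 163, 183, 183, 175, 160, 145, 183, 195, 192, 192, 112, 77]
```

View pics/k1.png

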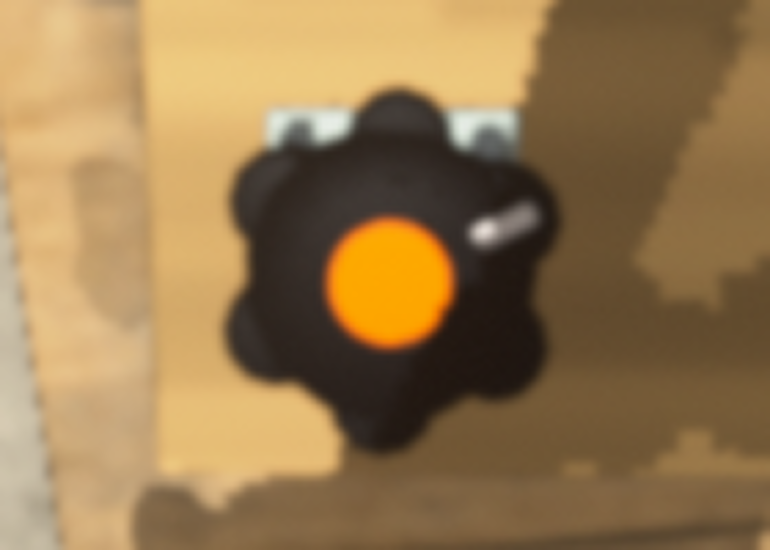

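The lobes sit at about 54° mod 60°, so the valleys are at 24, 84 and 144°. The orange cap is at (0.5948,-0.2798), within 1.3 mm of the first estimate. I grip across valleys at 84° and turn clockwise.

Run:
```python
from h import *
K=np.array([.5942,-.2797]);yw=1.466
robot.move_to([*K,.19],down(yw))
robot.move_l([*K,.106],vel=.1);st("down")
robot.grip(0.0,30);o=st("grip")
q=np.array(o["joints"]);q2=solver.ik([*K,.106],down(yw-.5));print(np.round(q,3),np.round(q2,3))
s=np.sign(q2[5]-q[5]);print("sign",s)
for i in range(3):
    q[5]+=s*2.2/3;robot.movej(q);o=st("turn");print(np.round(o["torque"],2),round(o["joints"][5],3))
robot.grip(0.75);st("rel")
robot.move_l([*K,.19],vel=.2)
robot.grip(0.0)
x=np.array([U[1],-U[0]])
robot.move_to([*(SEAT+.002*x),.160],down(YS+np.pi/2));robot.sleep(.3);st("look")
d=get_image("wrist");save(d,"w4full");bubble(d)
cv2.imwrite("pics/b2.png",cv2.resize(d["color"][190:220,205:305,::-1],(800,240),interpolation=cv2.INTER_NEAREST))
```

```text
down t15.03 p [ 0.5949 -0.2801  0.1068] F [-0.3  -0.01  0.71] w0.750 g0.0
grip t15.35 p [ 0.5949 -0.2803  0.1073] F [-0.23 -0.36  4.28] w0.493 g30.4
[-0.538  0.415 -0.104  1.049 -0.    -0.433] [-0.538  0.416 -0.106  1.049  0.     0.066]
sign 1.0
turn t16.08 p [ 0.595  -0.2801  0.1074] F [0.82 0.93 1.11] w0.495 g31.3
[ 0.06  0.04 -0.04] 0.299
turn t16.82 p [ 0.5952 -0.28    0.1074] F [1.37 2.2  1.54] w0.502 g31.6
[ 0.28 -0.02  0.01] 1.031
turn t17.55 p [ 0.5954 -0.2801  0.1074] F [4.04 2.71 1.09] w0.495 g31.6
[ 0.49 -0.31 -0.05] 1.765
rel t17.89 p [ 0.5944 -0.2805  0.107 ] F [ 0.12 -0.23 -0.54] w0.749 g0.0
look t21.03 p [ 0.6142 -0.0661  0.16  ] F [0.5  0.   0.71] w-0.001 g0.0
vial box 225 200 65 10 green [101, 103, 110, 121, 127, 129, 128, 129, 129, 129, 128, 127, 127, 125, 126, 125, 125, 123, 120, 109, 92, 87, 104, 119, 131, 152, 180, 203, 218, 224, 225, 225, 226, 226, 225, 225, 223, 217, 203, 182, 155, 133, 124, 121, 118, 111, 92, 80, 94, 111, 118, 118, 118, 118, 118, 120, 122, 123, 122, 120, 119, 119, 119, 119, 116, 108, 95, 90, 88]
```

View pics/b2.png

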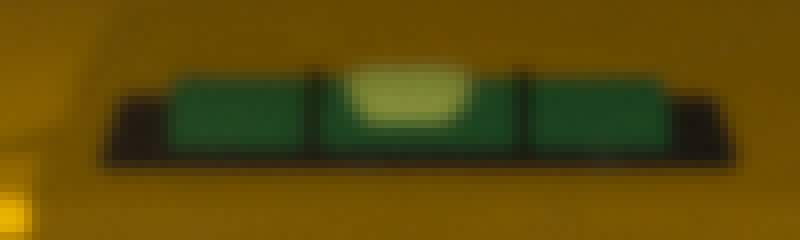

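The bubble is now centred at column 256.1 between the lines (244 and 270), about -0.8 mm. The press should bring it to about 0. Next I press on top.

Run:
```python
from h import *
x=np.array([U[1],-U[0]]);P=SEAT+.002*x
robot.move_l([*P,.150],vel=.05);robot.sleep(.3)
b=np.mean([robot.observe()["contact_force"] for _ in range(1)],0);print("base",b)
print(robot.move_l([*P,.130],vel=.01,contact_N=9));o=st("touch")
z=o["ee_pos"][2]
robot.sleep(.5)
for i in range(8):
    f=[]
    for _ in range(5): f.append(robot.observe()["contact_force"]);robot.sleep(.04)
    f=np.mean(f,0)-b;print(i,"F",f.round(2),"ztgt %.5f"%z)
    if abs(f[2]-12)<1: break
    z-=np.clip((12-f[2])*1e-4,-.0005,.0005)   # small steps
    robot.move_l([*P,z],vel=.01);robot.sleep(.3)
d=get_image("wrist");bubble(d);st()
cv2.imwrite("pics/b3.png",d["color"][:,:,::-1])
```

```text
base [-0.1824175  -0.38430384  0.7210716 ]
True
touch t22.98 p [ 0.6142 -0.0658  0.1383] F [-0.46 -0.85  3.93] w-0.002 g2.1
0 F [-1.07  0.94  4.8 ] ztgt 0.13825
1 F [-1.2   1.01  4.82] ztgt 0.13775
2 F [-1.79  0.56  6.56] ztgt 0.13725
3 F [-2.14  0.93  8.6 ] ztgt 0.13675
4 F [-2.45  1.07  9.79] ztgt 0.13641
5 F [-3.12  1.22 10.8 ] ztgt 0.13619
6 F [-3.24  1.59 10.96] ztgt 0.13607
7 F [-2.92  1.36 11.38] ztgt 0.13596
vial box 221 213 73 12 green [98, 103, 114, 125, 132, 133, 133, 133, 133, 133, 133, 132, 132, 131, 131, 131, 130, 130, 129, 128, 124, 110, 90, 87, 105, 121, 130, 145, 171, 198, 219, 233, 240, 242, 242, 241, 242, 242, 241, 241, 240, 235, 225, 205, 178, 152, 134, 127, 125, 124, 116, 97, 81, 89, 108, 120, 122, 122, 122, 122, 123, 124, 126, 128, 127, 126, 124, 124, 123, 123, 123, 121, 114, 100, 88, 83, 83]
 t29.04 p [ 0.615  -0.0659  0.1383] F [-3.22  0.9  11.63] w-0.001 g6.1
```

View pics/b3.png

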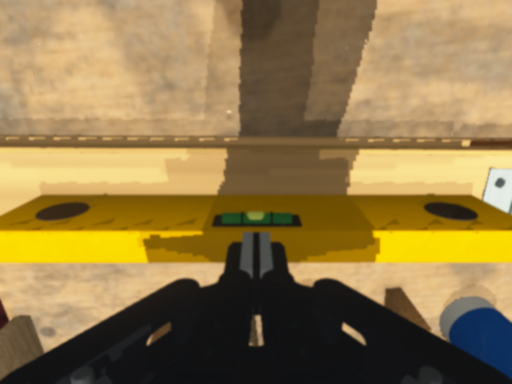

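Pressing at about 11.4 N, the bubble is centred between the lines (vial at (257,217), offset about -0.5 mm) and the level is upright. I check it is steady and hand in.

Run:
```python
from h import *
robot.sleep(.6);st();robot.sleep(.3);st();print(robot.hand_in())
```

```text
t29.64 p [ 0.615  -0.0659  0.1383] F [-3.12  1.29 12.69] w0.004 g6.1
 t29.94 p [ 0.615  -0.0659  0.1383] F [-3.28  1.08 12.81] w-0.001 g6.1
the job is handed in; nothing more can be done
None
```

The job is handed in at about 30 s: the level stands upright along the middle of the shelf, and the knob was turned 2.2 rad clockwise. The bubble is about 0.5 mm off centre (within ±2 mm), with the arm still pressing on top at about 12 N.

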